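# Let one tin out of the gravity-feed tin rack

### The arm

A 6-joint arm with a two-finger parallel gripper is mounted at the origin on a cart in front of the work surface, level with it; the furniture and walls round the work are solid. World frame = base frame: x ahead of the robot, y to its left, z up, the work surface at z = 0. Lengths are in mm, angles in rad, forces in N, time in s.
With the tool pointing down it reaches from about 275 to 1000 mm from the base axis. Payload 8.4 kg.
Tool frame: the origin (TCP) lies midway between the tips of the shut fingers; the grasp point (between the pads) lies 19 mm behind it (r.grip_point_offset is the distance from the TCP to the grasp point, in mm); z points along the fingers, x is the direction in which the jaws open and shut, and the axes are right-handed (so a half turn about z gives the same grasp; the last joint's range is limited). The gripper opens to 85 mm and grips with 20 to 120 N. Pads are 22 mm wide; open, the fingers measure 114 mm over their backs; the gripper's body (76 mm by 85 mm) begins 54 mm behind the grasp point. The pads swing forward as they close: fully open they stand 13 mm farther back than shut.
Start: joints at [-1.126, 0.353, 1.633, -0, 1.155, -0.002], TCP at [270.05, -563.65, 231.281] pointing down, gripper open.
Joint ranges: [-2.63, 2.63], [-0.92, 2.1], [0.06, 2.66], [-1.3, 4.44], [0, 2.69], [-3.02, 3.02]. Speed limits (rad/s): [2.22, 2.22, 2.79, 3.14, 3.14, 3.14].

### API

Orientations are given as [roll, pitch, yaw] about the fixed x, y, z axes, in that order (R = Rz(yaw) Ry(pitch) Rx(roll)).
In Python, from rig import monitor, vision, sign_off, r gives the robot as it stands.
- The arm moves only by the shell command python3 -m inch 'ROWS' [FORCE]. ROWS is JSON, a list of rows, each an object with "dp": the shift along the tool's x, y, z in mm, a list of three; "angular": the turn, a rotation vector about the tool's x, y, z in rad, a list of three; "fingers": the closure in counts, from 0 (fully open) to 255 (shut). A call has 1 to 12 rows; each row is the pose to reach, as a shift and turn from the pose commanded when the call began, along the tool's axes at that moment; what a row does not reach only later rows make up. A row lasts 1/12 s, in which the tool goes at most 41.7 mm and 7.16 degrees, less where a joint would pass 70% of its speed; a pose out of reach is approached as far as the arm can. A call with a gripper value outside its range is refused whole. The fingers move at their own pace and stop on an object; FORCE is the grip in N (left out, the last holds). Time passes only in rows, so rows that repeat a pose let the fingers close. It gives the time, the measured TCP pose, the force and the opening at its end, in the units of the state.
- monitor.sense(): the state, without advancing time (a new reading comes with each control period).
- vision.grab_frame(name): name is "scene" or "top"; returns (picture, depth): 480x640x3 uint8, blue, green, red; 480x640 float32, mm along the optical axis (not along the pixel's ray), 0 where there is no reading.
- vision.camera_params(name): a dict with "fx", "fy", "cx", "cy" (pixels), "R" (3x3) and "t" (3): a world point X has camera coordinates R X + t. Camera axes: x right, y down, z forward; pixel columns grow to the right and rows downward; lengths in mm; the calibration is good to about 2 mm. A picture is of the moment at which its call begins. camera_params takes no time and is no camera call.
- sign_off(): hands the job in, once; it reports no verdict.
The state is a dict: "clock": time; "qpos": joint angles; "qvel": joint speeds; "joint_efforts": joint torques, N m; "eef_pos": TCP position; "tcp_rot": TCP orientation; "contact_force": force on the tool from outside, world axes, zero at the start; "wrist_torque": the same for the moment, N m; "opening": opening from 0.0 (shut) to 1.0 (fully open).
Only numpy, scipy, OpenCV 4.12 (cv2) and the standard library are available. Lean on these libraries where they do the work, as an engineer would, in place of code of your own. Each camera call takes 0.05 s, during which the arm holds its last target.

### The job

A customer wants one tin: let the front one out of the sloping wooden tin rack into its tray by pressing down the red paddle with the fingers. Hold the paddle right down until the tin has rolled out into the tray, then let it up fully, so that the gate shuts and the next tin rolls up to it. Do not touch the tins or the gate themselves, and leave the other things on the counter where they are.

Things in the scene. Friction and masses are not known exactly. Their poses are not given: they have to be found in the camera images.
- tin_rack: light wooden gravity-feed rack, fixed, 200 x 95 mm. Origin: on the counter under its middle; its x axis points uphill along the lane, z up. The lane (79 mm wide) falls 8 degrees towards -x. Two tins lie across it behind the gate; below the gate is the tray for one tin, its end stop at x = -98 mm. Axle of the rocker: x = -7 mm, 121 mm up; the wooden cheeks beside it reach 140 mm up.
- rocker (a joint): sprung lever on the axle, rad. 0: paddle up, gate shut; grows as the paddle goes down, stop at 0.70. Above 0.54 the gate frees the front tin while a sprung keeper holds back the next; hold it down for a second. Let up, it springs back to 0 and the next tin rolls to the gate within a second. Takes 3 N at the paddle to start, 7 N at the stop.
- paddle_top (a point): middle of the top face of the red ribbed paddle on the uphill arm of the rocker, 30 mm across the lane, 36 mm along it; moves with it. Paddle up: 186 mm above the counter, 71 mm uphill of the axle (seen from above), face rising 20 degrees uphill. At the stop: 125 mm above the counter, 96 mm uphill of the axle, face falling 20 degrees uphill.
- gate_edge (a point): middle of the lower edge of the gate, the aluminium flap 60 mm wide on the downhill arm of the rocker; it rises about 26 mm as the paddle goes down.
- tin_a: front tin, at the gate at the start: white and green printed tin, 58 mm in diameter, 72 mm long, 0.18 kg, lying across the lane. Origin: centre of its base, 36 mm from its middle along its own z axis. In the rack's frame its x is 0 at the gate and about -0.069 in the tray.
- tin_b: the tin behind the first, the same kind; origin as for the first. It starts 58 mm uphill of the first.
- date_stamp: wooden hand stamp with a turned handle, 26 x 34 x 62 mm, standing loose; leave it alone. Origin: centre of its underside.
- pen_a: white pen, 139 mm long, 9 mm thick, lying loose; leave it alone. Origin: its middle, underside.
- label_stack: small stack of white labels, 31 x 45 x 10 mm, loose; leave it alone. Origin: centre of its underside.
- gift_box: closed white card gift box, 99 x 183 x 48 mm, loose; leave it alone. Origin: centre of its underside.
- butter_bar: wrapped bar of cake in clear film, 57 x 101 x 25 mm, loose; leave it alone. Origin: centre of its underside.
- rattan_ball: woven rattan ball, 58 mm, loose; leave it alone. Origin: centre of its underside.

How it is judged (in metres and radians):
On the way:
1. the front tin has rolled out into the tray while the paddle is held down (x of tin_a in the frame of tin_rack between -0.09 and -0.052 m and z of tin_a in the frame of tin_rack between 0.048 and 0.073 m and value of joint rocker above 0.4 rad), for 0.1 s.
At the end, for the whole second after the job is handed in: The front tin lies still in the tray below the gate (52 to 90 mm downhill of the place at the gate, on the lane floor), the other waits still at the gate (within 12 mm), and the paddle is up (rocker under 0.12 rad) (x of tin_a in the frame of tin_rack between -0.09 and -0.052 m and z of tin_a in the frame of tin_rack between 0.048 and 0.073 m and x of tin_b in the frame of tin_rack between -0.012 and 0.012 m and z of tin_b in the frame of tin_rack between 0.062 and 0.08 m and value of joint rocker below 0.12 rad and linear speed of each of tin_a, tin_b below 0.02 m/s); the robot touches nothing.
It fails at once if the robot touches a tin (contact force between any of tin_a, tin_b and the fingers above 0.5 N or contact force between any of tin_a, tin_b and the arm above 0.5 N).
It fails at once if the robot lifts or pushes the gate itself (contact force between any of rocker_c0, rocker_c1, rocker_c2 and the fingers above 1 N or contact force between any of rocker_c0, rocker_c1, rocker_c2 and the arm above 1 N).
It fails at once if the paddle is pressed with another part of the arm than the fingers (contact force between any of rocker_c6, rocker_c7 and the arm above 1 N).
It fails at once if another thing on the counter is moved by more than 15 mm (distance of any of date_stamp, label_stack, pen_a, gift_box, butter_bar, rattan_ball from where it was at the start of the episode above 0.015 m).
It also fails if it takes over 29 s, if anything falls off the work surface, if the arm or the gripper's body presses on something with over 40 N, if the wrist force passes 120 N, or if a joint passes its speed limit or range.

## Working session

There is one attempt and no reset: what is moved stays moved. The work goes in short steps, Python scripts to look and compute and a shell command to move; the robot and the scene stay as the last step left them, time stands still between calls to the robot, and variables do not carry over. Pictures are saved under pics/ and viewed, and the job is handed in when it is done.

```bash
ls; mkdir -p pics; python3 - <<'E'
from rig import monitor, vision, r
import cv2,numpy as np,pickle
print(monitor.sense())
for n in("scene","top"):
    p,d=vision.grab_frame(n); cv2.imwrite(f"pics/{n}0.png",p); np.save(f"/tmp/{n}0.npy",d)
    print(n,vision.camera_params(n))
E
```

```text
pics
{'clock': 0.0, 'qpos': array([-1.12637525e+00,  3.53659246e-01,  1.63410438e+00,  3.78899172e-05,
        1.15518061e+00, -2.42927795e-03]), 'qvel': array([-3.42988152e-04,  9.96944920e-05, -6.56753023e-04, -8.68349635e-04,
       -7.24617164e-04, -3.84701374e-04]), 'joint_efforts': array([ 3.42553474e-03, -6.05252266e+01, -3.42072916e+01, -1.12062389e-05,
        9.20211605e-03, -7.88765448e-06]), 'eef_pos': array([ 269.87923635, -563.22713859,  230.56747058]), 'tcp_rot': array([-3.14155473e+00,  1.35149472e-03, -1.12396127e+00]), 'contact_force': array([-0.40518443, -0.70589001, -0.49737981]), 'wrist_torque': array([ 0.03369164, -0.03200212, -0.01695041]), 'opening': 0.9981591700002757}
scene {'fx': 616.1343513980812, 'fy': 616.1343513980812, 'cx': 335.89229870013895, 'cy': 243.19210419461555, 'R': array([[-0.69957854, -0.7144984 , -0.00905042],
       [-0.38979997,  0.39221434, -0.833201  ],
       [ 0.59887048, -0.57936168, -0.55289619]]), 't': array([ 415.16196256,  308.24429833, 1162.25961061])}
top {'fx': 460.78568248111566, 'fy': 460.78568248111566, 'cx': 319.04334923839554, 'cy': 239.23154397450742, 'R': array([[-0.33786193, -0.94116359, -0.0077728 ],
       [-0.81045548,  0.29511907, -0.50603029],
       [ 0.47855118, -0.16466886, -0.86248068]]), 't': array([ 232.39650619,  488.69076336, 1079.03819671])}
```

View pics/scene0.png

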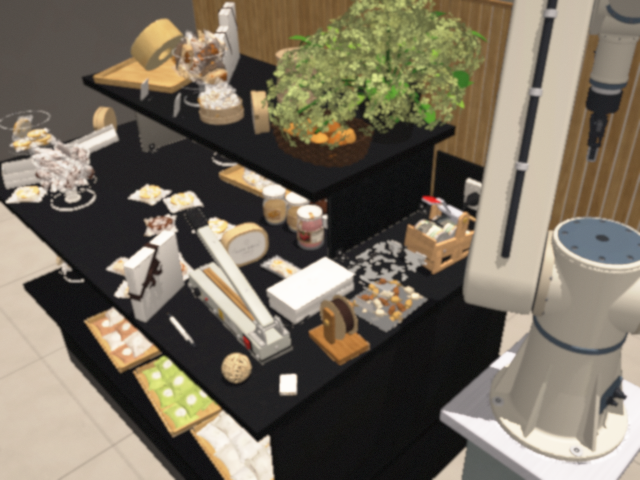

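View pics/top0.png

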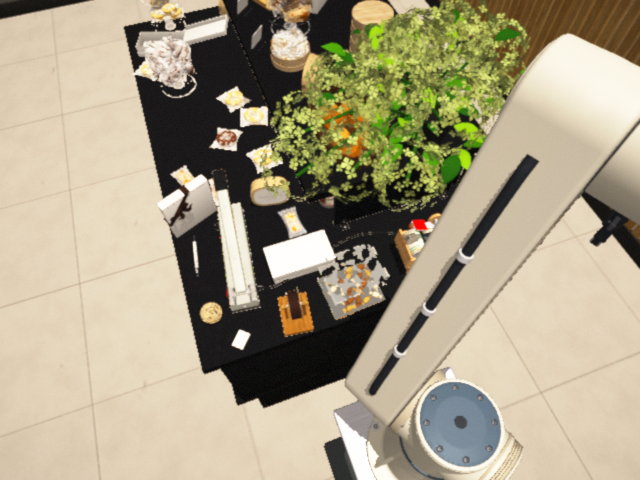

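```bash
python3 - <<'E'
import cv2
p=cv2.imread("pics/scene0.png"); cv2.imwrite("pics/c1.png",cv2.resize(p[170:290,370:490],None,fx=5,fy=5,interpolation=cv2.INTER_CUBIC))
p=cv2.imread("pics/top0.png"); cv2.imwrite("pics/c2.png",cv2.resize(p[190:290,370:480],None,fx=5,fy=5,interpolation=cv2.INTER_CUBIC))
E
```

```text
(no output)
```

View pics/c1.png

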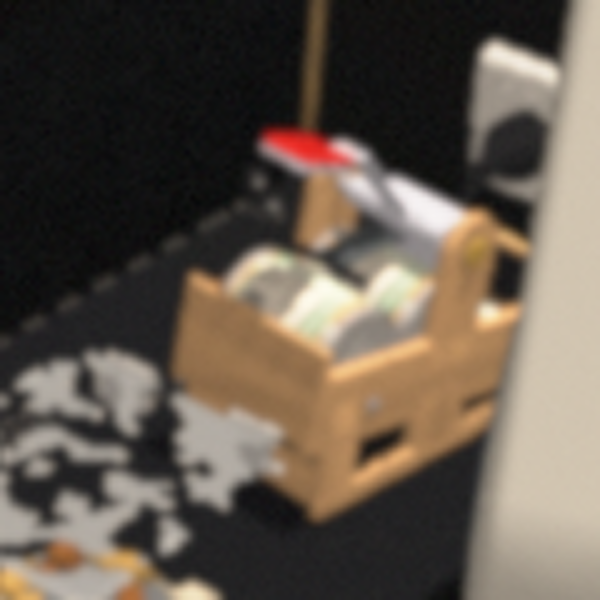

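View pics/c2.png

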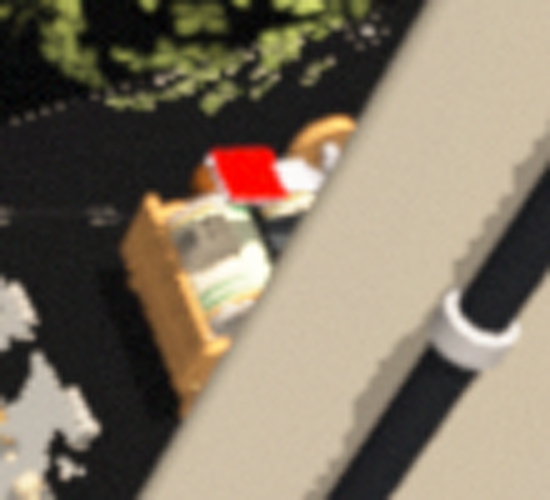

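```bash
cat > h.py <<'E'
import numpy as np
from rig import vision
def dep(n,u,v,z):
    c=vision.camera_params(n); u=np.asarray(u,float);v=np.asarray(v,float);z=np.asarray(z,float)
    P=np.stack([(u-c['cx'])/c['fx']*z,(v-c['cy'])/c['fy']*z,z],-1)
    return (P-c['t'])@c['R']
def proj(n,X):
    c=vision.camera_params(n);P=np.atleast_2d(X)@np.array(c['R']).T+c['t']
    return np.stack([P[:,0]/P[:,2]*c['fx']+c['cx'],P[:,1]/P[:,2]*c['fy']+c['cy']],-1)
E
python3 - <<'E'
import cv2,numpy as np
from h import *
B={"scene":(170,290,370,490),"top":(190,290,370,480)}
for n in B:
    p=cv2.imread(f"pics/{n}0.png").astype(int); d=np.load(f"/tmp/{n}0.npy")
    m=(p[...,2]>150)&(p[...,1]<90)&(p[...,0]<90)
    a=B[n];k=np.zeros_like(m);k[a[0]:a[1],a[2]:a[3]]=1;m&=k&(d>0)
    v,u=np.nonzero(m);X=dep(n,u,v,d[m]);
    print(n,len(u),u.mean(),v.mean(),X.mean(0),np.median(X,0),X.min(0),X.max(0))
    c=X-np.median(X,0);c=c[np.linalg.norm(c,axis=1)<30]
    U,S,V=np.linalg.svd(c-c.mean(0));print(S,V)
# rack uphill end board top corners (scene)
d=np.load("/tmp/scene0.npy")
for nm,(x,y) in dict(topL=(190,280),topR=(328,372),botR=(320,512),sideR=(430,330),post=(478,225),tinAtop=(400,290),tinBtop=(330,290)).items():
    u,v=370+x/5,170+y/5
    w=d[int(round(v))-1:int(round(v))+2,int(round(u))-1:int(round(u))+2];print(nm,u,v,dep("scene",u,v,np.median(w[w>0])).round(1))
d=np.load("/tmp/top0.npy")
for nm,(x,y) in dict(endL=(152,205),endR=(213,350),endLo=(187,405),postL=(340,130)).items():
    u,v=370+x/5,190+y/5
    w=d[int(round(v))-1:int(round(v))+2,int(round(u))-1:int(round(u))+2];print(nm,u,v,dep("top",u,v,np.median(w[w>0])).round(1))
E
```

```text
scene 49 430.14285714285717 198.81632653061226 [ 477.5003298  -203.08602673  177.87856524] [ 468.29690014 -188.33342757  187.81120515] [ 451.65739154 -441.31320275   21.95998466] [ 644.39057073 -173.34296276  193.43624075]
[65.85935535 56.90782613  5.1413518 ] [[-0.22423356  0.9215536   0.31695153]
 [ 0.97434862  0.20563435  0.09142906]
 [ 0.01908066  0.32932275 -0.94402461]]
top 115 418.9913043478261 224.30434782608697 [ 467.38624952 -194.17571244  179.57391249] [ 463.81226476 -192.67113439  185.60347582] [ 448.22142953 -296.29609064   -1.87288843] [ 577.38950559 -175.58473287  194.1133356 ]
[106.39165497  92.96811778  18.40591846] [[-0.28949192  0.88720267  0.35925737]
 [ 0.95700922  0.27537895  0.0911032 ]
 [-0.01810492  0.37018625 -0.92878111]]
topL 408.0 226.0 [ 514.3 -171.9   99.2]
topR 435.6 244.4 [ 424.7 -167.6   88.9]
botR 434.0 272.4 [ 421.6 -167.8    7.9]
sideR 456.0 236.0 [ 416.1 -237.3   84.6]
post 465.6 215.0 [ 412.7 -262.9  134.8]
tinAtop 450.0 228.0 [ 438.2 -240.9   96.3]
tinBtop 436.0 228.0 [ 454.6 -205.5  104.8]
endL 400.4 231.0 [ 505.7 -172.5   99.8]
endR 412.6 260.0 [ 418.9 -170.3   85.5]
endLo 407.4 271.0 [ 420.7 -167.6   18.1]
postL 438.0 216.0 [ 495.9 -273.5  135.9]
```

```bash
python3 - <<'E'
import cv2,numpy as np
from h import *
H=None
x0,y0,s=150,-750,10
for n in("scene","top"):
    d=np.load(f"/tmp/{n}0.npy");v,u=np.nonzero(d>0);X=dep(n,u,v,d[v,u])
    M=np.full((75,75),-999.)
    i=((X[:,0]-x0)/s).astype(int);j=((X[:,1]-y0)/s).astype(int)
    ok=(i>=0)&(i<75)&(j>=0)&(j<75)
    if n=="top": pass
    np.maximum.at(M,(i[ok],j[ok]),X[ok,2])
    H=M if H is None else np.maximum(H,M)
print("cols y",[y0+20*k for k in range(0,38)])
C=H[:74,:74].reshape(37,2,37,2).max((1,3))
for k in range(37): print(x0+20*k,' '.join('%4d'%(a if a>-900 else -99) for a in C[k]))
# side & end board planes
d=np.load("/tmp/scene0.npy");v,u=np.nonzero(d>0);X=dep("scene",u,v,d[v,u])
E
```

```text
cols y [-750, -730, -710, -690, -670, -650, -630, -610, -590, -570, -550, -530, -510, -490, -470, -450, -430, -410, -390, -370, -350, -330, -310, -290, -270, -250, -230, -210, -190, -170, -150, -130, -110, -90, -70, -50, -30, -10]
150 -824 -823 -825 -831 -823 -827 -830 -830 -831 -826 -827 -832  -99  -99  -99  -99  -99  -99  620  635  648  657  -99  -99  -99  -99  -99  -99  -99    2  858  889  885  874  845  822  795
170 -831 -834 -822 -831 -828 -830 -831 -826 -831 -829 -829 -832 -826  -99  -99  -99  -99  -99  621  632  644  655  655  -99  -99  -99  -99  -99  -99  -99  890  890  887  881  865  823  790
190 -826 -827 -823 -822 -827 -828 -831 -830 -832 -824 -831 -829 -829 -833  -99  -99  -99  -99  615  632  647  652  -99  -99  -99  -99  -99  -99  -99  884  890  891  890  884  873  841  797
210 -829 -825 -825 -831 -828 -828 -834 -827 -827  546  565  344  351 -830 -832  -99  -99  605  614  640  646  -99  -99  -99  -99  -99  -99  -99  -99  878  889  891  890  887  878  861  806
230 -829 -828 -831 -831 -831 -830 -831 -831  526  542  564  564  351  322 -829  -99  591  610  629  640  -99  -99
[... 5423 characters left out ...]
-99  -99  -99  481  506  506  468  506  528  471  488  469  413  471  487  515  527  534  515  502  500  305  474  485  476  480  316
830  -99  -99  -99  -99  -99  -99  -99  -99  -99  -99  -99  -99  -99  -99  486  507  512  517  448  510  478  491  492  487  501  511  422  512  514  503  499  494  290   99  297  314  315
850  -99  -99  -99  -99  -99  -99  -99  -99  -99  -99  -99  -99  -99  -99  250  -99  431  457  432  429  482  486  488  402  478  250  481  482  485  496  483  315  307  313  313  312  253
870  -99  -99  -99  -99  -99  -99  -99  -99  -99  -99  -99  -99  -99  -99  -99  250  -99  -99  252  437  462  469  465  470  250  -99  471  474  472   25  313  315  313  315  314  253  253
```

```bash
python3 - <<'E'
import cv2,numpy as np
from h import *
for n in("scene","top"):
    d=np.load(f"/tmp/{n}0.npy");p=cv2.imread(f"pics/{n}0.png").astype(int);v,u=np.nonzero(d>0);X=dep(n,u,v,d[v,u]);c=p[v,u]
    g=(X[:,2]>210)&(X[:,0]>340)&(X[:,0]<620)&(X[:,1]>-420)&(X[:,1]<0)
    print(n,g.sum())
    for x in range(340,620,40):
        row=[]
        for y in range(-420,0,40):
            k=g&(X[:,0]>=x)&(X[:,0]<x+40)&(X[:,1]>=y)&(X[:,1]<y+40)
            row.append('%d:%d-%d'%(k.sum(),X[k,2].min(),np.median(X[k,2])) if k.any() else '-')
        print(x,row)
E
```

```text
scene 11949
340 ['-', '-', '-', '-', '-', '-', '1:489-489', '91:426-490', '212:431-485', '56:441-476', '-']
380 ['-', '-', '-', '-', '-', '13:502-504', '344:435-489', '155:425-507', '156:422-517', '373:426-465', '16:464-482']
420 ['-', '-', '13:474-490', '37:400-496', '111:397-532', '130:462-541', '371:436-503', '125:437-526', '155:440-571', '296:424-484', '40:462-515']
460 ['-', '33:454-498', '120:429-486', '201:403-516', '39:402-525', '167:364-575', '218:437-561', '422:433-522', '420:401-500', '422:425-579', '43:537-562']
500 ['27:429-478', '132:443-474', '17:453-543', '123:403-542', '142:390-502', '128:376-394', '312:435-588', '131:399-539', '252:401-472', '349:421-511', '144:447-584']
540 ['33:425-490', '186:432-467', '73:453-464', '137:444-516', '266:396-529', '89:465-550', '425:419-564', '296:415-552', '278:436-478', '364:433-541', '164:429-515']
580 ['141:223-246', '246:222-252', '253:223-251', '303:223-319', '244:223-250', '251:222-250', '293:222-251', '527:221-513', '386:222-302', '336:222-250', '121:221-247']
top 15566
340 ['-', '-', '-', '-', '-', '-', '3:461-463', '146:42
[... 240 characters left out ...]
160:436-530', '241:439-558', '287:424-496', '57:503-523']
460 ['-', '-', '66:418-536', '450:403-506', '120:401-453', '229:365-580', '278:434-569', '399:403-522', '569:400-505', '517:431-593', '58:443-541']
500 ['-', '47:442-524', '80:450-549', '365:401-502', '148:385-480', '202:376-516', '360:432-575', '235:394-565', '405:401-492', '359:418-504', '89:442-581']
540 ['23:406-498', '248:428-485', '117:442-466', '364:453-524', '471:394-526', '272:393-553', '603:408-569', '453:414-540', '341:433-522', '425:432-566', '236:422-471']
580 ['163:219-409', '280:246-504', '339:227-506', '392:236-511', '352:222-463', '359:224-573', '435:225-538', '735:221-569', '332:220-539', '295:221-430', '71:223-251']
```

```bash
python3 -m inch '[{"dp":[-30,0,-10],"angular":[0,0.12,0],"fingers":255},{"dp":[-60,0,-20],"angular":[0,0.24,0],"fingers":255},{"dp":[-90,0,-30],"angular":[0,0.36,0],"fingers":255},{"dp":[-110,0,-30],"angular":[0,0.48,0],"fingers":255},{"dp":[-110,0,-30],"angular":[0,0.6,0],"fingers":255},{"dp":[-110,0,-30],"angular":[0,0.6,0],"fingers":255},{"dp":[-110,0,-30],"angular":[0,0.6,0],"fingers":255}]'; cat > kin.py <<'E'
import numpy as np
from rig import monitor
s=monitor.sense()
from scipy.spatial.transform import Rotation as Ro
open("log.txt","a").write(repr((list(s['qpos']),list(s['eef_pos']),list(s['tcp_rot'])))+"\n")
R=Ro.from_euler('xyz',s['tcp_rot']).as_matrix()
print(s['clock'],s['qpos'].round(3),s['eef_pos'].round(1),s['tcp_rot'].round(3),'F',s['contact_force'].round(1),s['opening']);print(R.round(3))
E
python3 kin.py
```

```text
clock: 0.68
eef_pos: [221.8, -463.0, 260.7]
tcp_rot: [-3.142, -0.596, -1.124]
contact_force: [0.6, -0.5, 0.6]
opening: 0.008
0.6833 [-1.129 -0.115  2.251  0.007  0.409 -0.01 ] [ 221.8 -463.   260.7] [-3.142 -0.596 -1.124] F [ 0.6 -0.5  0.6] 0.007843792086503298
[[ 0.357 -0.902  0.243]
 [-0.746 -0.432 -0.507]
 [ 0.562 -0.    -0.827]]
```

```bash
cat > go.py <<'E'
import sys,numpy as np
from rig import monitor
from scipy.spatial.transform import Rotation as Ro
s=monitor.sense();a=[float(x) for x in sys.argv[1:7]]
R0=Ro.from_euler('xyz',s['tcp_rot']);R1=Ro.from_euler('xyz',a[3:])
print('dp',R0.inv().apply(np.array(a[:3])-s['eef_pos']).round(1),'ang',(R0.inv()*R1).as_rotvec().round(3))
E
python3 go.py 300 -330 275 3.1416 -0.55 -0.55
```

```text
dp [ -63.3 -128.   -60.3] ang [ 0.311 -0.045 -0.482]
```

```bash
python3 -m inch '[{"dp":[-11,-21,-10],"angular":[0.052,-0.007,-0.08],"fingers":255},{"dp":[-22,-42,-20],"angular":[0.104,-0.015,-0.16],"fingers":255},{"dp":[-33,-64,-30],"angular":[0.156,-0.022,-0.24],"fingers":255},{"dp":[-44,-86,-40],"angular":[0.208,-0.03,-0.32],"fingers":255},{"dp":[-54,-107,-50],"angular":[0.26,-0.037,-0.4],"fingers":255},{"dp":[-63,-128,-60],"angular":[0.311,-0.045,-0.482],"fingers":255},{"dp":[-63,-128,-60],"angular":[0.311,-0.045,-0.482],"fingers":255},{"dp":[-63,-128,-60],"angular":[0.311,-0.045,-0.482],"fingers":255}]';python3 kin.py;  python3 - <<'E'
from rig import vision
import cv2,numpy as np
for n in("scene","top"):
    p,d=vision.grab_frame(n); cv2.imwrite(f"pics/{n}1.png",p); np.save(f"/tmp/{n}1.npy",d)
a=cv2.imread("pics/scene1.png");b=cv2.imread("pics/top1.png")
o=np.hstack([cv2.resize(a[100:400,320:620],(400,400)),cv2.resize(b[130:330,330:530],(400,400))]);cv2.imwrite("pics/m1.png",o)
E
```

```text
clock: 1.35
eef_pos: [302.6, -333.3, 277.0]
tcp_rot: [3.14, -0.553, -0.549]
contact_force: [0.5, -0.6, -0.9]
opening: 0.002
1.35 [-1.018 -0.233  2.279  0.411  0.632 -0.746] [ 302.6 -333.3  277. ] [ 3.14  -0.553 -0.549] F [ 0.5 -0.6 -0.9] 0.0018061092687251242
[[ 0.726 -0.522  0.448]
 [-0.444 -0.853 -0.275]
 [ 0.525  0.001 -0.851]]
```

View pics/m1.png

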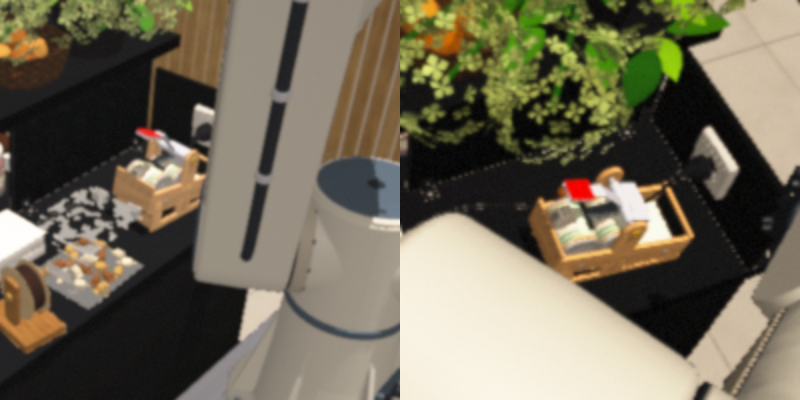

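```bash
python3 - <<'E'
import cv2
p=cv2.imread("pics/top1.png"); cv2.imwrite("pics/c3.png",cv2.resize(p[205:275,385:485],None,fx=8,fy=8,interpolation=cv2.INTER_CUBIC))
E
```

```text
(no output)
```

View pics/c3.png

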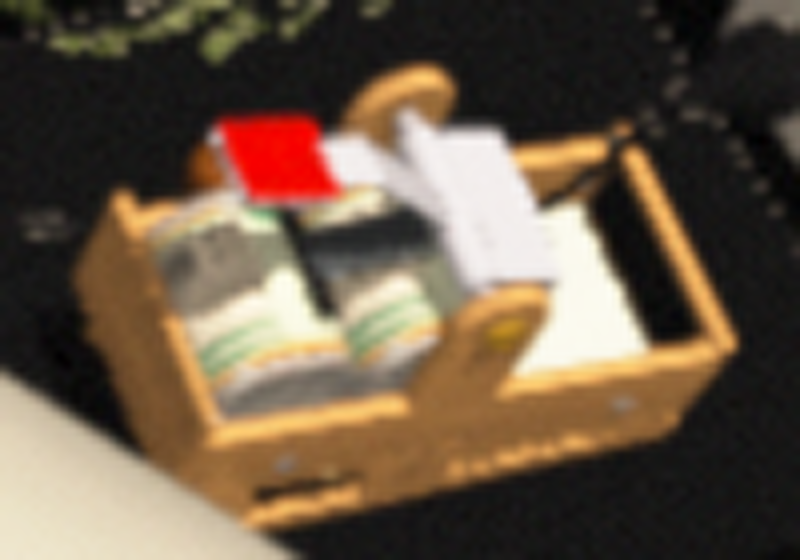

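```bash
python3 - <<'E'
import cv2,numpy as np
from h import *
d=np.load("/tmp/top1.npy");p=cv2.imread("pics/top1.png").astype(int)
for nm,(x,y) in dict(nu=(212,436),nd=(728,342),fd=(625,132),fu=(122,198),cheekN=(510,292),cheekF=(410,72),pad=(278,158)).items():
    u,v=385+(x-3.5)/8,205+(y-3.5)/8
    a,b=int(round(v)),int(round(u));w=d[a-1:a+2,b-1:b+2];print(nm,round(u,1),round(v,1),dep("top",u,v,np.median(w[w>0])).round(1),(w[w>0].min(),w.max()))
P=[]
for n in("top",):
    m=(p[...,2]>140)&(p[...,1]<70)&(p[...,0]<70)&(d>0);k=np.zeros_like(m);k[205:240,400:440]=1;m&=k
    v,u=np.nonzero(m);X=dep(n,u,v,d[m]);X=X[(X[:,2]>170)];print(len(X),X.mean(0))
    c=X-X.mean(0);V=np.linalg.svd(c)[2];print(V[2],cv2.minAreaRect(X[:,:2].astype(np.float32)))
# near side outer face plane, x~415..., z 10..75
for n in("top","scene"):
    d=np.load(f"/tmp/{n}1.npy");v,u=np.nonzero(d>0);X=dep(n,u,v,d[v,u])
    k=(X[:,0]>400)&(X[:,0]<425)&(X[:,1]>-350)&(X[:,1]<-172)&(X[:,2]>15)&(X[:,2]<60);Y=X[k]
    q=np.polyfit(Y[:,1],Y[:,0],1);r_=Y[:,0]-np.polyval(q,Y[:,1]);g=abs(r_)<4;q=np.polyfit(Y[g,1],Y[g,0],1);print(n,len(Y),g.sum(),q,"yaw off",np.arctan(q[0]),'x at y=-265',np.polyval(q,-265),Y[:,1].min(),Y[:,1].max())
# FK fit
from scipy.spatial.transform import Rotation as Ro
from scipy.optimize import least_squares
L=[eval(l) for l in open("log.txt")]+[([-1.12637525,.353659,1.634104,0,1.15518,-.002429],[269.88,-563.23,230.57],[-3.14155,.00135,-1.12396])]
best=None
for s4 in(1,-1):
  for s6 in(1,-1):
    def fk(q,t):
        h,a,b,l,o=t;z=Ro.from_euler
        A=z('ZY',[q[0],q[1]]);p=A.apply([0,0,a])+[0,0,h];B=A*z('y',q[2]);p=p+B.apply([0,0,b])+A.apply([0,o,0]);C=B*z('ZYZ',[s4*q[3],q[4],s6*q[5]+np.pi]);return p+C.apply([0,0,l]),C
    def res(t):
        o=[]
        for q,p,e in L:
            x,C=fk(q,t);o+=list(x-p)+list(300*(Ro.from_euler('xyz',e).inv()*C).as_rotvec())
        return o
    f=least_squares(res,[210,581,463,337,0]);print(s4,s6,f.cost,f.x.round(1))
E
```

```text
nu 411.1 259.1 [ 419.1 -164.3   94.5] (np.float32(1218.1473), np.float32(1237.0001))
nd 475.6 247.3 [ 403.5 -358.2   66.5] (np.float32(1268.8093), np.float32(1355.0563))
fd 462.7 221.1 [ 492.4 -367.1   65.7] (np.float32(1306.2109), np.float32(1398.7352))
fu 399.8 229.3 [ 5.622e+02 -2.124e+02  3.000e-01] (np.float32(1261.7577), np.float32(1390.3129))
cheekN 448.3 241.1 [ 416.2 -262.4  136.7] (np.float32(1198.6542), np.float32(1264.434))
cheekF 435.8 213.6 [ 503.1 -269.7  139.6] (np.float32(1242.7157), np.float32(1417.3655))
pad 419.3 224.3 [ 462.6 -191.1  188.2] (np.float32(1166.7572), np.float32(1173.8003))
107 [ 463.57848755 -191.87445046  186.36892924]
[-0.00456411  0.32073681 -0.94715736] ((463.0710144042969, -192.71334838867188), (32.438472747802734, 29.923551559448242), 80.82585906982422)
top 351 336 [9.60208064e-02 4.34405532e+02] yaw off 0.09572732443804419 x at y=-265 408.96001849776223 -349.6931982566477 -172.23837421530845
scene 392 363 [9.21782193e-02 4.36908590e+02] yaw off 0.09191846818760674 x at y=-265 412.4813614213637 -299.064211075335 -172.67256173656878
1 1 9.4990082094198 [219.1 570.7 466.9 333.8   2.2]
1 -1 100136.74317490624 [219.1 570.7 466.9 333.8   2.2]
-1 1 35803.27338358604 [261.4 345.1 560.1  87.9  35.8]
-1 -1 44891.36049155783 [261.4 345.1 560.1  87.9  35.8]
```

```bash
cat > ik.py <<'E'
import numpy as np
from scipy.spatial.transform import Rotation as Ro
from scipy.optimize import least_squares
z=Ro.from_euler
def fk(q,t=(219.1,570.7,466.9,333.8,2.2)):
    h,a,b,l,o=t
    A=z('ZY',[q[0],q[1]]);p=A.apply([0,0,a])+[0,0,h];e=p;B=A*z('y',q[2]);p=p+B.apply([0,0,b])+A.apply([0,o,0]);w=p;C=B*z('ZYZ',[q[3],q[4],q[5]+np.pi]);return p+C.apply([0,0,l]),C,e,w
lo=[-2.63,-.92,.06,-1.3,0,-3.02];hi=[2.63,2.1,2.66,4.44,2.69,3.02]
def ik(p,e,q0):
    T=z('xyz',e)
    f=least_squares(lambda q:np.r_[fk(q)[0]-p,300*(T.inv()*fk(q)[1]).as_rotvec()],np.clip(q0,np.array(lo)+.01,np.array(hi)-.01),bounds=(lo,hi));return f.x,f.cost
E
python3 - <<'E'
from ik import *
from h import *
q=[-1.018,-.233,2.279,.411,.632,-.746]
F=[]
for n in("scene","top"):
    d=np.load(f"/tmp/{n}0.npy");v,u=np.nonzero(d>0);X=dep(n,u,v,d[v,u]);F.append(X[(X[:,0]>340)&(X[:,2]>300)&(X[:,2]<700)&(X[:,1]>-450)&(X[:,1]<100)])
F=np.vstack(F)
def seg(F,a,b):
    t=np.clip((F-a)@(b-a)/((b-a)@(b-a)),0,1);return np.linalg.norm(F-a-t[:,None]*(b-a),axis=1)
for pit in(-.4,-.55,-.65,-.75):
  qq=q
  for p,y in(((400,-260,275),-.3),((440,-225,260),-.2),((473,-195,230),-.09),((473,-192,198),-.09),((475,-164,133),-.09)):
    qq,c=ik(np.array(p,float),[np.pi,pit,y],qq);P,C,e,w=fk(qq)
    D=[seg(F,e,w).min(),seg(F,w,P).min()]
    print(pit,p,qq.round(2),round(c,2),'w',w.round(),'clear',np.round(D))
E
```

```text
-0.4 (400, -260, 275) [-0.68 -0.12  2.14  0.21  0.76 -0.51] 0.0 w [ 276. -222.  582.] clear [145.  90.]
-0.4 (440, -225, 260) [-0.57 -0.07  2.13  0.22  0.71 -0.51] 0.0 w [ 313. -199.  567.] clear [102.  52.]
-0.4 (473, -195, 230) [-0.5  -0.01  2.15  0.26  0.65 -0.58] 0.0 w [ 344. -183.  537.] clear [56. 25.]
-0.4 (473, -192, 198) [-0.49  0.03  2.19  0.29  0.56 -0.61] 0.0 w [ 344. -180.  505.] clear [43. 33.]
-0.4 (475, -164, 133) [-0.42  0.11  2.29  0.35  0.38 -0.63] 0.0 w [ 346. -152.  440.] clear [36. 36.]
-0.55 (400, -260, 275) [-0.74 -0.17  2.24  0.4   0.61 -0.71] 0.0 w [ 233. -208.  560.] clear [165. 104.]
-0.55 (440, -225, 260) [-0.62 -0.12  2.24  0.42  0.56 -0.72] 0.0 w [ 269. -190.  545.] clear [123.  72.]
-0.55 (473, -195, 230) [-0.55 -0.05  2.25  0.51  0.49 -0.85] 0.0 w [ 299. -179.  515.] clear [83. 50.]
-0.55 (473, -192, 198) [-0.54 -0.01  2.3   0.6   0.41 -0.95] 0.0 w [ 299. -176.  483.] clear [78. 61.]
-0.55 (475, -164, 133) [-0.46  0.09  2.4   0.96  0.24 -1.27] 0.0 w [ 301. -148.  418.] clear [73. 73.]
-0.65 (400, -260, 275) [-0.78 -0.2   2.31  0.59  0.52 -0.92] 0.0 w 
[... 282 characters left out ...]
2  2.36  0.96  0.35 -1.33] 0.0 w [ 272. -174.  464.] clear [102.  84.]
-0.65 (475, -164, 133) [-0.5   0.09  2.46  1.66  0.24 -1.99] 0.0 w [ 274. -146.  399.] clear [103. 102.]
-0.75 (400, -260, 275) [-0.82 -0.22  2.37  0.87  0.46 -1.21] 0.0 w [ 183. -193.  519.] clear [192. 118.]
-0.75 (440, -225, 260) [-0.7  -0.16  2.37  0.95  0.41 -1.29] 0.0 w [ 217. -180.  504.] clear [154.  99.]
-0.75 (473, -195, 230) [-0.62 -0.08  2.38  1.17  0.39 -1.55] 0.0 w [ 246. -175.  474.] clear [124.  88.]
-0.75 (473, -192, 198) [-0.62 -0.02  2.43  1.43  0.35 -1.82] 0.0 w [ 246. -172.  442.] clear [124. 105.]
-0.75 (475, -164, 133) [-0.53  0.11  2.53  2.14  0.35 -2.51] 0.0 w [ 248. -144.  377.] clear [133. 132.]
```

```bash
python3 go.py 400 -255 265 3.1416 -0.7 -0.3;python3 go.py 472 -193 225 3.1416 -0.7 -0.09
```

```text
dp [  30.8 -118.2   31.7] ang [ 0.149  0.147 -0.203]
dp [  34.4 -208.7   80.8] ang [ 0.272  0.145 -0.373]
```

```bash
python3 -m inch '[{"dp":[8,-30,8],"angular":[0.037,0.037,-0.05],"fingers":255},{"dp":[16,-60,16],"angular":[0.075,0.075,-0.1],"fingers":255},{"dp":[23,-89,24],"angular":[0.112,0.112,-0.15],"fingers":255},{"dp":[31,-118,32],"angular":[0.149,0.147,-0.203],"fingers":255},{"dp":[32,-141,44],"angular":[0.18,0.147,-0.245],"fingers":255},{"dp":[33,-164,56],"angular":[0.21,0.146,-0.29],"fingers":255},{"dp":[34,-187,69],"angular":[0.24,0.146,-0.33],"fingers":255},{"dp":[34,-209,81],"angular":[0.272,0.145,-0.373],"fingers":255},{"dp":[34,-209,81],"angular":[0.272,0.145,-0.373],"fingers":255},{"dp":[34,-209,81],"angular":[0.272,0.145,-0.373],"fingers":255}]';python3 kin.py;  python3 - <<'E'
from rig import vision
import cv2,numpy as np
for n in("scene","top"):
    p,d=vision.grab_frame(n); cv2.imwrite(f"pics/{n}2.png",p); np.save(f"/tmp/{n}2.npy",d)
a=cv2.imread("pics/scene2.png");b=cv2.imread("pics/top2.png")
o=np.hstack([cv2.resize(a[150:270,370:490],(400,400)),cv2.resize(b[170:290,370:490],(400,400))]);cv2.imwrite("pics/m2.png",o)
E
python3 go.py 472 -193 225 3.1416 -0.7 -0.09
```

```text
clock: 2.28
eef_pos: [471.7, -191.1, 222.9]
tcp_rot: [-3.14, -0.698, -0.09]
contact_force: [-0.2, 0.4, 0.2]
opening: -0.002
2.2833 [-0.603 -0.036  2.347  1.033  0.378 -1.408] [ 471.7 -191.1  222.9] [-3.14  -0.698 -0.09 ] F [-0.2  0.4  0.2] -0.0016381985357693592
[[ 0.763 -0.089  0.64 ]
 [-0.069 -0.996 -0.056]
 [ 0.643 -0.001 -0.766]]
dp [ 1.6  1.2 -0.3] ang [ 0.  0. -0.]
```

View pics/m2.png

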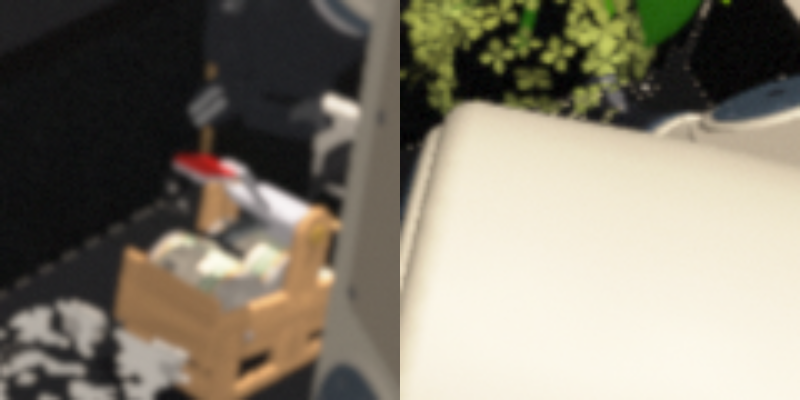

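View pics/scene2.png

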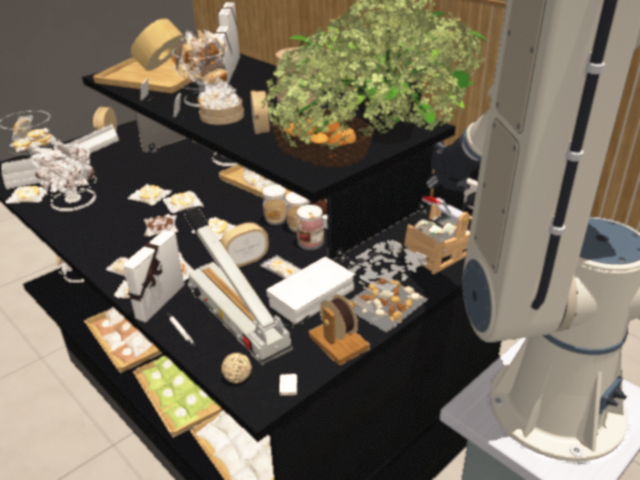

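```bash
python3 - <<'E'
from h import *
import cv2
print(proj("scene",[[471.7,-191.1,222.9],[460.6,-191,213.6],[463.5,-191.8,187]]))
d=np.load("/tmp/scene2.npy")
for u in (428,431,434,437):
    for v in (176,180,184,187): print(u,v,dep("scene",u,v,d[v,u]).round(0),end=' ')
    print()
p=cv2.imread("pics/scene2.png");cv2.imwrite("pics/c4.png",cv2.resize(p[165:215,410:470],None,fx=10,fy=10,interpolation=cv2.INTER_CUBIC))
E
```

```text
[[430.40351087 184.55786102]
 [433.85652357 189.7111887 ]
 [432.19456489 199.1545403 ]]
428 176 [ 648. -419.   97.] 428 180 [ 473. -182.  238.] 428 184 [ 469. -178.  230.] 428 187 [ 655. -433.   54.] 
431 176 [ 465. -181.  251.] 431 180 [ 463. -180.  242.] 431 184 [ 461. -178.  233.] 431 187 [ 460. -179.  226.] 
434 176 [ 452. -175.  258.] 434 180 [ 453. -178.  246.] 434 184 [ 454. -181.  235.] 434 187 [ 456. -185.  225.] 
437 176 [ 447. -179.  259.] 437 180 [ 443. -175.  252.] 437 184 [ 446. -180.  238.] 437 187 [ 629. -439.   62.]
```

View pics/c4.png

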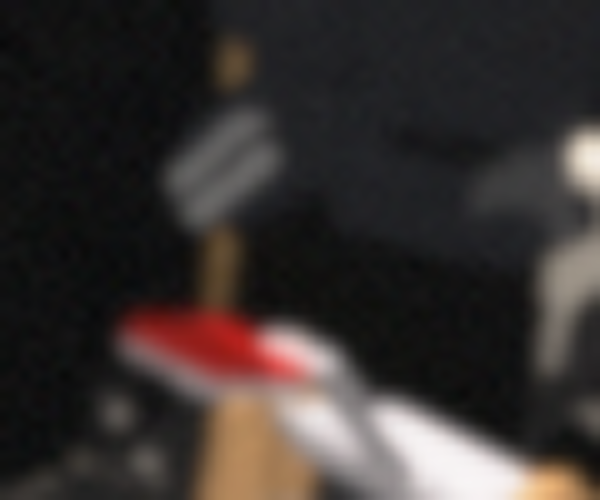

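```bash
python3 - <<'E'
import numpy as np
from rig import monitor
from scipy.spatial.transform import Rotation as Ro
R=Ro.from_euler('xyz',monitor.sense()['tcp_rot'])
for d in [(0,0,-23),(1,8,-40),(2,18,-58),(2,23,-72),(3,25,-82),(3,25,-88)]: print(d,R.inv().apply(d).round(1))
E
```

```text
(0, 0, -23) [-14.8  -0.   17.6]
(1, 8, -40) [-25.6  -8.1  30.8]
(2, 18, -58) [-37.1 -18.1  44.6]
(2, 23, -72) [-46.4 -23.1  55. ]
(3, 25, -82) [-52.3 -25.2  63.2]
(3, 25, -88) [-56.1 -25.2  67.8]
```

```bash
python3 -m inch '[{"dp":[-7,0,9],"angular":[0,0,0],"fingers":255},{"dp":[-15,0,18],"angular":[0,0,0],"fingers":255},{"dp":[-20,-4,24],"angular":[0,0,0],"fingers":255},{"dp":[-26,-8,31],"angular":[0,0,0],"fingers":255},{"dp":[-31,-13,38],"angular":[0,0,0],"fingers":255},{"dp":[-37,-18,45],"angular":[0,0,0],"fingers":255},{"dp":[-42,-21,50],"angular":[0,0,0],"fingers":255},{"dp":[-46,-23,55],"angular":[0,0,0],"fingers":255},{"dp":[-46,-23,55],"angular":[0,0,0],"fingers":255}]';python3 kin.py;  python3 - <<'E'
from rig import vision
import cv2,numpy as np
p,d=vision.grab_frame("scene"); cv2.imwrite("pics/scene3.png",p); np.save("/tmp/scene3.npy",d)
cv2.imwrite("pics/c5.png",cv2.resize(p[160:280,370:490],None,fx=5,fy=5,interpolation=cv2.INTER_CUBIC))
E
```

```text
clock: 3.13
eef_pos: [473.6, -169.0, 152.4]
tcp_rot: [3.141, -0.701, -0.091]
contact_force: [1.1, -0.8, 2.1]
opening: 0.0
3.1333 [-0.536  0.121  2.433  1.788  0.288 -2.146] [ 473.6 -169.   152.4] [ 3.141 -0.701 -0.091] F [ 1.1 -0.8  2.1] 0.00026865800973976587
[[ 0.761 -0.091  0.643]
 [-0.069 -0.996 -0.059]
 [ 0.645  0.    -0.764]]
```

View pics/c5.png

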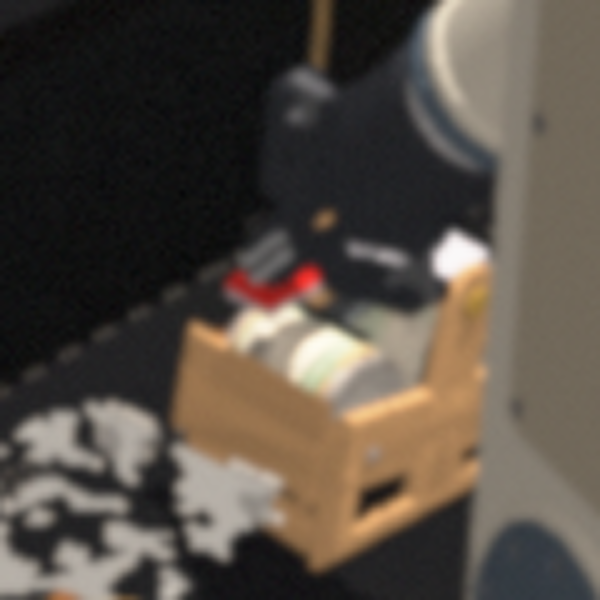

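```bash
python3 -m inch '[{"dp":[-5,-2,6],"angular":[0,0,0],"fingers":255},{"dp":[-10,-3,12],"angular":[0,0,0],"fingers":255},{"dp":[-12,-3,15],"angular":[0,0,0],"fingers":255},{"dp":[-12,-3,15],"angular":[0,0,0],"fingers":255}]';python3 kin.py
```

```text
clock: 3.52
eef_pos: [474.4, -165.5, 133.4]
tcp_rot: [-3.141, -0.702, -0.09]
contact_force: [-0.9, 2.0, 5.6]
opening: 0.001
3.5167 [-0.526  0.175  2.448  2.014  0.307 -2.375] [ 474.4 -165.5  133.4] [-3.141 -0.702 -0.09 ] F [-0.9  2.   5.6] 0.0006086975008181266
[[ 0.761 -0.089  0.643]
 [-0.069 -0.996 -0.057]
 [ 0.646 -0.    -0.764]]
```

```bash
python3 -m inch '[{"dp":[-3,0,3],"angular":[0,0,0],"fingers":255},{"dp":[-4,0,5],"angular":[0,0,0],"fingers":255},{"dp":[-4,0,5],"angular":[0,0,0],"fingers":255}]';python3 kin.py;python3 - <<'E'
from rig import vision
import cv2,numpy as np
p,d=vision.grab_frame("scene"); cv2.imwrite("pics/scene4.png",p); np.save("/tmp/scene4.npy",d)
cv2.imwrite("pics/c6.png",cv2.resize(p[160:280,370:490],None,fx=5,fy=5,interpolation=cv2.INTER_CUBIC))
E
```

```text
clock: 3.77
eef_pos: [474.9, -165.3, 127.8]
tcp_rot: [-3.141, -0.703, -0.089]
contact_force: [-7.8, 5.5, 15.7]
opening: -0.001
3.7667 [-0.526  0.193  2.452  2.077  0.319 -2.441] [ 474.9 -165.3  127.8] [-3.141 -0.703 -0.089] F [-7.8  5.5 15.7] -0.0008036370847557284
[[ 0.76  -0.089  0.644]
 [-0.068 -0.996 -0.057]
 [ 0.647 -0.    -0.763]]
```

View pics/c6.png

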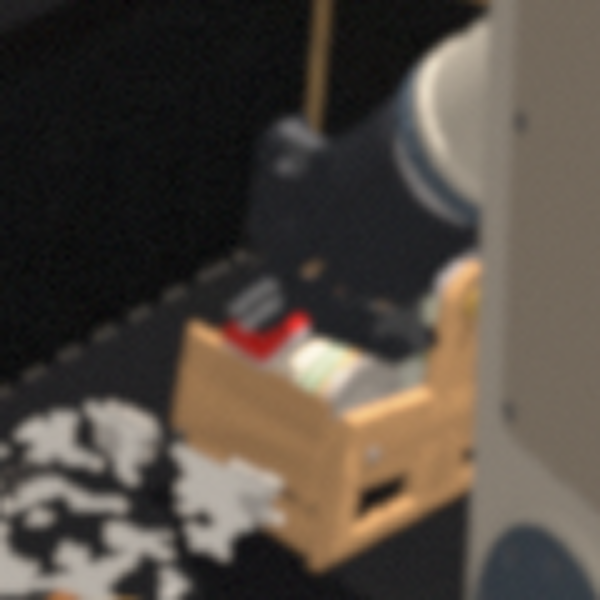

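```bash
python3 -m inch '[{"dp":[0,0,0],"angular":[0,0,0],"fingers":255},{"dp":[0,0,0],"angular":[0,0,0],"fingers":255},{"dp":[0,0,0],"angular":[0,0,0],"fingers":255},{"dp":[0,0,0],"angular":[0,0,0],"fingers":255},{"dp":[0,0,0],"angular":[0,0,0],"fingers":255},{"dp":[0,0,0],"angular":[0,0,0],"fingers":255},{"dp":[0,0,0],"angular":[0,0,0],"fingers":255},{"dp":[0,0,0],"angular":[0,0,0],"fingers":255},{"dp":[0,0,0],"angular":[0,0,0],"fingers":255},{"dp":[0,0,0],"angular":[0,0,0],"fingers":255},{"dp":[0,0,0],"angular":[0,0,0],"fingers":255},{"dp":[0,0,0],"angular":[0,0,0],"fingers":255}]';python3 kin.py;python3 - <<'E'
from rig import vision
import cv2,numpy as np
o=[]
for n in("scene","top"):
    p,d=vision.grab_frame(n); cv2.imwrite(f"pics/{n}5.png",p); np.save(f"/tmp/{n}5.npy",d);o.append(cv2.resize(p[160:290,370:500],(400,400),interpolation=cv2.INTER_CUBIC))
cv2.imwrite("pics/m5.png",np.hstack(o))
E
```

```text
clock: 4.82
eef_pos: [474.8, -165.3, 128.1]
tcp_rot: [-3.141, -0.704, -0.089]
contact_force: [-5.2, 4.6, 12.7]
opening: 0.001
4.8167 [-0.526  0.192  2.452  2.075  0.318 -2.439] [ 474.8 -165.3  128.1] [-3.141 -0.704 -0.089] F [-5.2  4.6 12.7] 0.0012956066032763127
[[ 0.76  -0.089  0.644]
 [-0.068 -0.996 -0.057]
 [ 0.647 -0.    -0.763]]
```

View pics/m5.png

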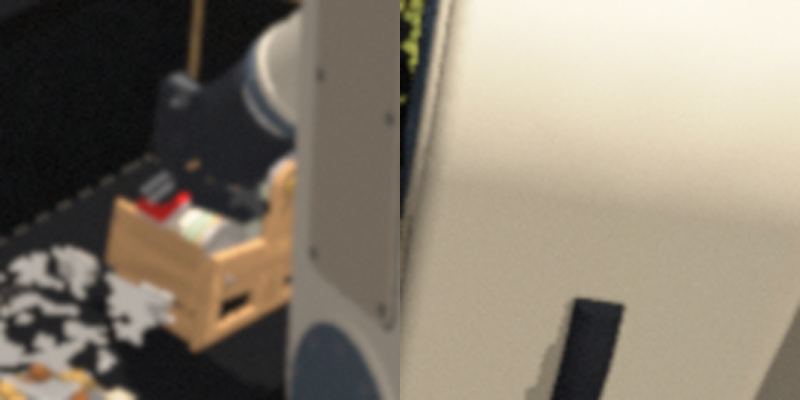

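```bash
python3 - <<'E'
from h import *
import cv2
o=[]
for k in(0,4,5):
    d=np.load(f"/tmp/scene{k}.npy")
    for u,v in((448,230),(450,230),(452,230),(453,232),(450,233),(455,234)):
        print(k,u,v,dep("scene",u,v,d[v,u]).round(0),end=' ')
    print()
    p=cv2.imread(f"pics/scene{k}.png");o.append(cv2.resize(p[205:255,425:475],(400,400),interpolation=cv2.INTER_CUBIC))
cv2.imwrite("pics/m6.png",np.hstack(o[::2]))
E
```

```text
0 448 230 [ 440. -236.   92.] 0 450 230 [ 433. -234.   96.] 0 452 230 [ 431. -239.   95.] 0 453 232 [ 429. -243.   88.] 0 450 233 [ 431. -232.   89.] 0 455 234 [ 418. -234.   91.] 
4 448 230 [ 379. -144.  160.] 4 450 230 [ 373. -143.  163.] 4 452 230 [ 371. -148.  162.] 4 453 232 [ 477. -315.   34.] 4 450 233 [ 477. -302.   36.] 4 455 234 [ 421. -239.   87.] 
5 448 230 [ 378. -143.  161.] 5 450 230 [ 373. -143.  164.] 5 452 230 [ 373. -151.  160.] 5 453 232 [ 477. -316.   33.] 5 450 233 [ 480. -306.   33.] 5 455 234 [ 419. -237.   89.]
```

View pics/m6.png

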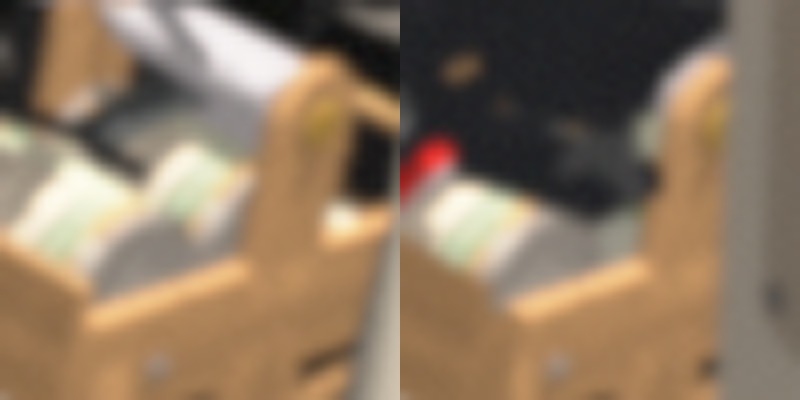

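```bash
python3 -m inch '[{"dp":[8,1,-10],"angular":[0,0,0],"fingers":255},{"dp":[16,3,-20],"angular":[0,0,0],"fingers":255},{"dp":[20,5,-25],"angular":[0,0,0],"fingers":255},{"dp":[25,8,-30],"angular":[0,0,0],"fingers":255},{"dp":[31,13,-37],"angular":[0,0,0],"fingers":255},{"dp":[36,18,-44],"angular":[0,0,0],"fingers":255},{"dp":[42,22,-51],"angular":[0,0,0],"fingers":255},{"dp":[47,26,-57],"angular":[0,0,0],"fingers":255},{"dp":[54,26,-66],"angular":[0,0,0],"fingers":255},{"dp":[62,26,-75],"angular":[0,0,0],"fingers":255},{"dp":[62,26,-75],"angular":[0,0,0],"fingers":255}]';python3 kin.py; python3 go.py 400 -255 265 3.1416 -0.7 -0.3; python3 go.py 302 -333 277 3.1416 -.553 -.549
```

```text
clock: 5.83
eef_pos: [471.5, -192.7, 226.6]
tcp_rot: [3.137, -0.703, -0.088]
contact_force: [0.7, -0.7, 0.2]
opening: 0.001
5.8333 [-0.605 -0.044  2.346  1.026  0.378 -1.402] [ 471.5 -192.7  226.6] [ 3.137 -0.703 -0.088] F [ 0.7 -0.7  0.2] 0.000962492450798437
[[ 0.76  -0.091  0.644]
 [-0.067 -0.996 -0.061]
 [ 0.647  0.003 -0.763]]
dp [-25.3  68.7 -71.5] ang [-0.132 -0.003  0.162]
dp [ -86.7  155.3 -139. ] ang [-0.267 -0.148  0.373]
```

Retreat the way I came, then look with the unobstructed top view.

```bash
python3 -m inch '[{"dp":[-8,23,-24],"angular":[-0.044,0,0.054],"fingers":255},{"dp":[-16,46,-48],"angular":[-0.088,0,0.108],"fingers":255},{"dp":[-25,69,-71],"angular":[-0.132,-0.003,0.162],"fingers":255},{"dp":[-40,90,-88],"angular":[-0.165,-0.04,0.215],"fingers":255},{"dp":[-56,112,-105],"angular":[-0.2,-0.076,0.268],"fingers":255},{"dp":[-72,134,-122],"angular":[-0.233,-0.112,0.32],"fingers":255},{"dp":[-87,155,-139],"angular":[-0.267,-0.148,0.373],"fingers":255},{"dp":[-87,155,-139],"angular":[-0.267,-0.148,0.373],"fingers":255},{"dp":[-87,155,-139],"angular":[-0.267,-0.148,0.373],"fingers":255},{"dp":[-87,155,-139],"angular":[-0.267,-0.148,0.373],"fingers":255},{"dp":[-87,155,-139],"angular":[-0.267,-0.148,0.373],"fingers":255}]';python3 kin.py;python3 - <<'E'
from rig import vision
import cv2,numpy as np
for n in("scene","top"):
    p,d=vision.grab_frame(n); cv2.imwrite(f"pics/{n}7.png",p); np.save(f"/tmp/{n}7.npy",d)
cv2.imwrite("pics/c7.png",cv2.resize(p[205:275,385:485],None,fx=8,fy=8,interpolation=cv2.INTER_CUBIC))
E
```

```text
clock: 6.75
eef_pos: [301.9, -330.7, 273.4]
tcp_rot: [-3.139, -0.549, -0.548]
contact_force: [0.7, -0.2, -0.1]
opening: 0.002
6.75 [-1.018 -0.23   2.284  0.416  0.631 -0.751] [ 301.9 -330.7  273.4] [-3.139 -0.549 -0.548] F [ 0.7 -0.2 -0.1] 0.0018955333815395263
[[ 0.728 -0.52   0.447]
 [-0.444 -0.854 -0.27 ]
 [ 0.522 -0.002 -0.853]]
```

View pics/c7.png

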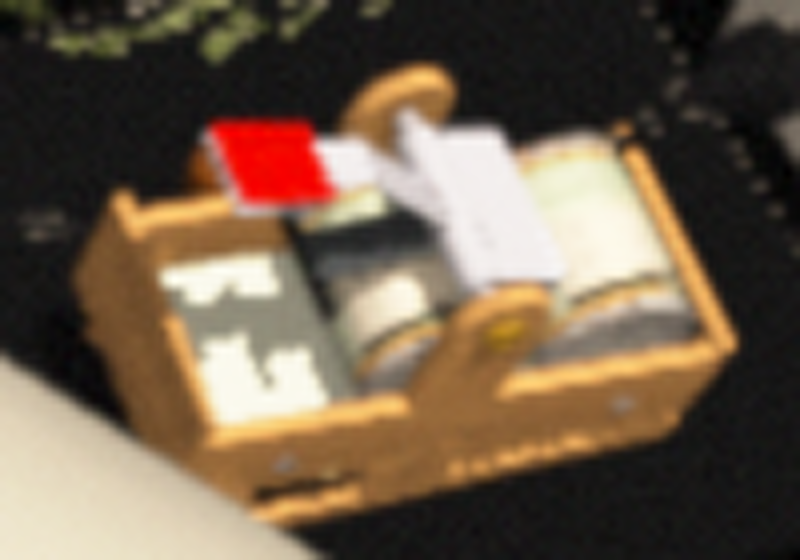

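View pics/scene7.png

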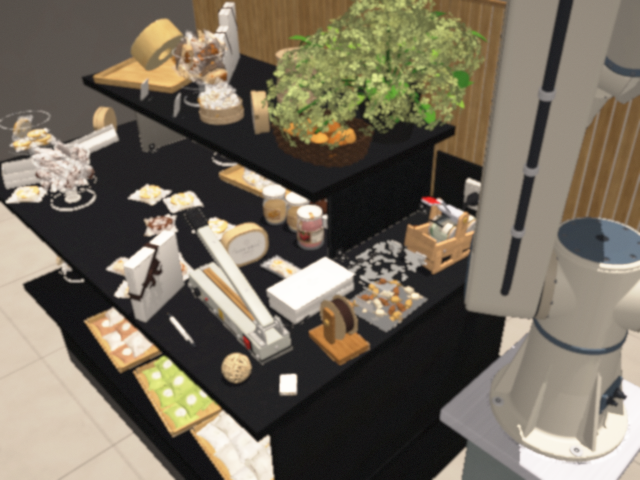

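```bash
python3 -m inch '[{"dp":[0,0,0],"angular":[0,0,0],"fingers":255},{"dp":[0,0,0],"angular":[0,0,0],"fingers":255},{"dp":[0,0,0],"angular":[0,0,0],"fingers":255},{"dp":[0,0,0],"angular":[0,0,0],"fingers":255},{"dp":[0,0,0],"angular":[0,0,0],"fingers":255},{"dp":[0,0,0],"angular":[0,0,0],"fingers":255},{"dp":[0,0,0],"angular":[0,0,0],"fingers":255},{"dp":[0,0,0],"angular":[0,0,0],"fingers":255},{"dp":[0,0,0],"angular":[0,0,0],"fingers":255},{"dp":[0,0,0],"angular":[0,0,0],"fingers":255}]';python3 - <<'E'
from rig import vision
from h import *
import cv2
p,d=vision.grab_frame("top");cv2.imwrite("pics/top8.png",p);np.save("/tmp/top8.npy",d)
cv2.imwrite("pics/c8.png",cv2.resize(p[205:275,385:485],None,fx=8,fy=8,interpolation=cv2.INTER_CUBIC))
for k in(1,7,8):
    p=cv2.imread(f"pics/top{k}.png").astype(int);d=np.load(f"/tmp/top{k}.npy")
    m=(p[...,2]>140)&(p[...,1]<70)&(p[...,0]<70)&(d>0);q=np.zeros_like(m);q[205:240,400:440]=1;m&=q
    v,u=np.nonzero(m);X=dep("top",u,v,d[m]);X=X[X[:,2]>160];n=np.linalg.svd(X-X.mean(0))[2][2]
    print(k,u.mean(),v.mean(),X.mean(0).round(1),'tilt',np.degrees(np.arccos(abs(n[2]))).round(2))
d=np.load("/tmp/top8.npy");v,u=np.nonzero(d>0);X=dep("top",u,v,d[v,u])
o=np.array([457.8,-256.5]);a=np.array([.093,.9957]);c=np.array([.9957,-.093])
x=(X[:,:2]-o)@a;y=(X[:,:2]-o)@c
k=(abs(x)<110)&(abs(y)<28)&(X[:,2]>25)&(X[:,2]<140)
for b in range(-110,105,10):
    s=k&(x>=b)&(x<b+10);print(b,s.sum(),np.percentile(X[s,2],[10,50,95]).round(0) if s.any() else '')
E
```

```text
clock: 7.68
eef_pos: [301.7, -331.5, 274.1]
tcp_rot: [-3.14, -0.549, -0.548]
contact_force: [0.6, -0.6, 0.1]
opening: 0.001
1 419.25688073394497 224.23853211009174 [ 463.6 -191.9  186.4] tilt 18.71
7 418.5 224.50877192982455 [ 463.2 -190.3  184.5] tilt 16.87
8 418.5486725663717 224.53097345132744 [ 463.1 -190.4  184.6] tilt 17.36
-110 48 [62. 65. 68.]
-100 17 [76. 79. 82.]
-90 42 [82. 86. 89.]
-80 65 [85. 88. 91.]
-70 70 [83. 87. 91.]
-60 39 [78. 84. 88.]
-50 10 [ 51.  81. 117.]
-40 61 [115. 118. 122.]
-30 54 [119. 122. 125.]
-20 58 [ 96. 126. 130.]
-10 102 [ 97. 126. 132.]
0 75 [ 94.  98. 119.]
10 101 [ 44.  91. 116.]
20 118 [ 43.  61. 115.]
30 96 [ 44.  48. 115.]
40 65 [ 45.  47. 111.]
50 57 [46. 49. 52.]
60 40 [48. 50. 53.]
70 0 
80 37 [ 98. 101. 104.]
90 151 [ 55.  75. 100.]
100 0
```

View pics/c8.png

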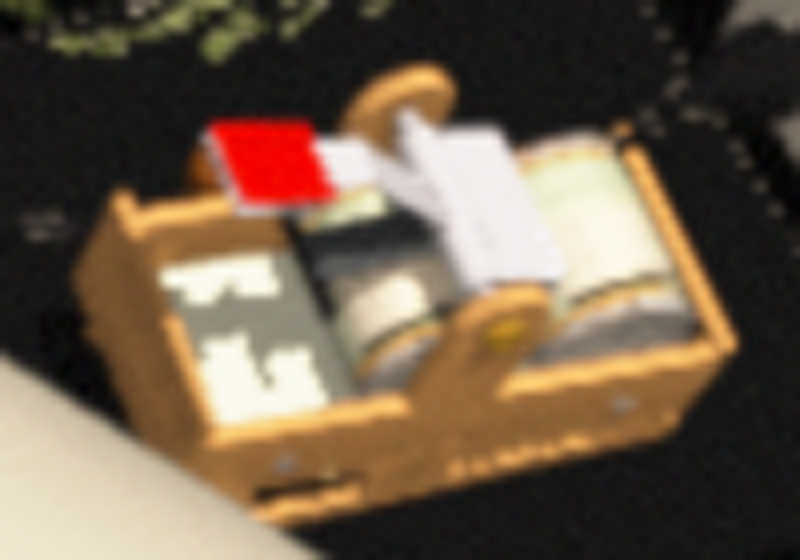

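```bash
python3 -c "
from rig import sign_off
print(sign_off())"
```

```text
the job is handed in; nothing more can be done
None
```

The front tin is out in the tray, the next one is waiting at the gate, and I handed the job in after about 7.7 s. No verdict came back.

**What I did:** I reached in under the overhanging plant with the tool tilted and the fingers shut. I pressed the red paddle to its stop, at about 13–16 N, and held it there for more than a second. Then I let it up along the same arc and backed away.

**Last checks in the top view:**
- **Front tin:** its centre lies about 72 mm downhill and 60 mm up, inside the allowed range. I could not see the tray while holding the paddle. I took the tin to be out because the lane floor showed where it had been at the gate.
- **Next tin:** it shows at the gate with its highest point about 98 mm up. I did not measure how close to the gate it sits.
- **Movement:** two pictures 0.9 s apart looked the same.
- **Paddle:** it came to rest about 2 mm lower than at the start. That puts the rocker at roughly 0.03 rad rather than exactly 0, well under the 0.12 limit.
- **Other things:** they look undisturbed in the scene picture by eye; I did not measure them. The arm stands clear of everything, with no contact force.

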